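# Open the hardener lock box by its combination dial

### The job

Open the grey steel lock box on the bench. Turn its dial left (anticlockwise seen from above) to 13, right to 6, then slowly left again until you feel the bolt drop and the dial come up dead: the last number has been lost, so find it by feel, and force neither the dial once it has stopped nor a lid that is still locked. Then raise the lid by its bar handle to about half open and let go, so that it stays up by itself, and leave the other things on the bench where they lie.

Things in the scene. Friction and masses are not known exactly. Their poses are not given: they have to be found in the camera images.
- lock_box: grey painted sheet-steel box with a hinged lid, fixed to the bench: 220 mm deep (its x), 270 mm wide (its y), lid top 118 mm above the bench. Origin under its centre, z up; -x is its front (card holder, lid handle), +x its back (hinge). In the middle of the lid is a round dial, near its front edge a bar handle. Two small paint tins stand inside
- dial: black combination dial on the lid: a plate 66 mm across with 20 white marks, 18 degrees apart, and a knurled round knob 42 mm across, 125 to 153 mm above the bench. Origin on the turning axis, z up along it; its own x points to mark ZERO, the widest, which a white line on the knob's top also points to. Marks 5, 10, 15 are longer. Numbers are not printed; they run clockwise from zero
- dial_index (a point): fixed index: short black mark on the steel ring round the dial, on its hinge side (box +x), 39 mm from the dial's axis. Turning the dial left (anticlockwise) brings rising numbers to it: number shown = anticlockwise angle from the index to mark zero / 18 degrees. The dial starts between 8 and 12, so 13 is always to the left of the start
- dial_grip (a point): point on the dial's axis at the height to grip the knob, 10 mm below its top, 143 mm above the bench. Turning takes 0.04 N m, up to 0.2 N m where the dial drags the wheels (end of each turn). The knob can slip in the fingers: go by the dial itself. It stays where it is left, so regrip as often as needed. If a number was overrun, turn right 3/4 turn and begin again
- lock_case: steel case under the lid (80 x 72 x 35 mm, hidden), origin on the dial's axis at the lid's underside. In it, left to 13 sets wheel 1 and right to 6 wheel 2, each good to half a mark. Then, 1 to 3.7 marks left of 6, differing each time, the fence (a bar on the bolt) springs into the wheels' gates with a small kick to the left: the lid is free, the dial has about 0.13 rad of play, then a dead stop
- strike: steel catch, 11 x 44 x 10 mm, inside the box's front wall (hidden while shut), origin at its centre. The thrown bolt sits under it and holds the lid; it may take 15 N, that is about 25 N at the handle of a locked lid. The fence may take 20 N from the dial: 0.45 N m against the dead stop
- lid (a joint): hinge of the lid: 0 = shut, grows to 1.35 rad as the front edge rises; about 0.7 is half open. A stiff hinge: the lid stays where it is left. While locked it lifts only 2 mm at the front (0.01 rad)
- lid_handle (a point): middle of the lid's bar handle: dark round bar 11 mm thick, 110 mm long along the box's y, 28 mm clear above the lid, 90 mm in front of the dial's axis, 200 mm from the hinge line. An unlocked lid takes about 10 N here
- lid_hinge (a point): point on the lid's hinge axis (along the box's y), at the middle of the box's back edge, 106 mm above the bench
- note_pad: white note pad lying on the bench, 100 x 68 x 8 mm, origin under its centre
- marker_b: white marker pen with a red cap lying on the bench, 137 mm long along its own y, 13 mm thick, origin under its centre
- tape_roll_0: roll of masking tape lying flat, 104 mm across, 30 mm high, origin under its centre
- fan_deck: fan of paint shade strips lying on the bench, 208 x 85 x 26 mm, long along its own x, origin under its centre
- mouse: black computer mouse, 103 x 62 x 32 mm, origin under its centre

How it is judged:
By the outcome, as a careful person would: the job done as asked, in the order asked, and still so for the second after the job is handed in, with the robot touching nothing.
It also fails if it takes over 72 s, if anything falls off the work surface, if the arm or the gripper's body presses on something with over 40 N, if the wrist force passes 120 N, or if a joint passes its speed limit or range.

### The arm

A 6-joint arm with a two-finger parallel gripper is mounted at the origin on a cart in front of the work surface, level with it; the furniture and walls round the work are solid. World frame = base frame: x ahead of the robot, y to its left, z up, the work surface at z = 0. Lengths are in mm, angles in degrees, forces in N, time in s.
With the tool pointing down it reaches from about 300 to 850 mm from the base axis. Payload 4.2 kg.
Tool frame: the origin (TCP) lies midway between the tips of the shut fingers; the grasp point (between the pads) lies 19 mm behind it; z points along the fingers, y is the line along which they close (so a half turn about z gives the same grasp; the last joint's range is limited). The gripper opens to 91 mm and grips with 3 to 60 N. Pads are 32 mm wide; open, the fingers measure 118 mm over their backs; the gripper's body (76 mm by 178 mm) begins 60 mm behind the grasp point.
Start: joints at [62.452, 18.312, 89.639, -0, 72.044, -1.146], TCP at [255.687, 515.041, 213.976] pointing down, gripper open.
Joint ranges: [-177.97, 177.97], [-48.28, 115.42], [12.27, 149.76], [-77.06, 257.06], [2.81, 150.46], [-146.56, 146.56]. Speed limits (degrees/s): [147.25, 147.25, 180, 180, 180, 180].

### API

Orientations are given as [roll, pitch, yaw] about the fixed x, y, z axes, in that order (R = Rz(yaw) Ry(pitch) Rx(roll)).
In Python, from workcell import env gives the robot as it stands.
- The arm moves only by the shell command python3 drive.py 'ROWS' [OPENING] [FORCE]. ROWS is 1 to 8 rows, one to a line, with the numbers parted by commas; each row has 6 numbers: dx, dy, dz in mm, then a rotation vector rx, ry, rz in degrees; each row shifts and turns the commanded pose from where the row before left it, along the tool's axes as they then stand; what a row does not reach is not made up. A row lasts 1/10 s, in which the tool goes at most 50 mm and 8.59 degrees, less where a joint would pass 70% of its speed; a pose out of reach is approached as far as the arm can. OPENING is the finger opening in mm, set as the command begins (- or left out keeps the last). The fingers move at their own pace and stop on an object; FORCE is the grip in N (left out, the last holds). Time passes only in rows, so rows that do not move let the fingers close. It prints the time, the measured TCP pose, the force, the opening and the grip force at its end. Input that does not fit is refused with a message, and nothing moves.
- env.state(): the state, without advancing time (a new reading comes with each control period).
- env.grab_frame(name): name is "scene" or "side" or "wrist"; returns the picture (400x640x3 uint8, blue, green, red); there is no depth.
- env.camera_model(name): a dict with "fx", "fy", "cx", "cy" (pixels), "T" (4x4, takes a point from camera to world coordinates). Camera axes: x right, y up, looking along -z (the intrinsics and any distortion apply to the point x, -y, -z); pixel columns grow to the right and rows downward; lengths in mm; the calibration is good to about 2 mm. A picture is of the moment at which its call begins: read the wrist's pose just before it. camera_model takes no time and is no camera call; for the wrist camera it gives the pose at the moment of the call.
- env.job_done(): hands the job in; it is judged then, once.
The state is a dict: "time_s": time; "qpos": joint angles; "qvel": joint speeds; "effort": joint torques, N m; "ee_pos": TCP position; "ee_rot": TCP orientation; "force": force on the tool from outside, world axes, zero at the start; "torque": the same for the moment, N m; "gripper_width": finger opening in mm; "gripper_force": force on a finger pad.
Only numpy, scipy, OpenCV 4.12 (cv2) and the standard library are available. Lean on these libraries where they do the work, as an engineer would, in place of code of your own. Each camera call takes 0.05 s, during which the arm holds its last target. There are 200 camera calls.

## Working session

There is one attempt and no reset: what is moved stays moved. The work goes in short steps, Python scripts to look and compute and a shell command to move; the robot and the scene stay as the last step left them, time stands still between calls to the robot, and variables do not carry over. Pictures are saved under pics/ and viewed, at most 10 in all, crops included, and the job is handed in when it is done.

```bash
ls; mkdir -p pics; python3 - <<'E'
from workcell import env
import cv2
for n in ("scene","side"):
    cv2.imwrite(f"pics/{n}0.png",env.grab_frame(n)); m=env.camera_model(n); print(n,{k:(v.tolist() if hasattr(v,'tolist') else v) for k,v in m.items()})
print(env.state())
E
```

```text
drive.py
pics
workcell.py
scene {'fx': 480.081598374358, 'fy': 480.081598374358, 'cx': 319.78581807676886, 'cy': 197.1744332145281, 'T': [[-0.9003221851007073, 0.22250364241856835, -0.3740482483931156, -43.179593301861594], [-0.4350202455557611, -0.4863621859232802, 0.7577659335576745, 1181.745257707584], [-0.013317243411960408, 0.8449520419611982, 0.5346762551427809, 898.2469945410317], [0.0, 0.0, 0.0, 1.0]]}
side {'fx': 397.36628107356324, 'fy': 397.36628107356324, 'cx': 323.05779702482346, 'cy': 201.04044263436455, 'T': [[-0.972432554755759, 0.1730425692422781, -0.1563048165643631, 309.4589576289732], [-0.23304438927420054, -0.6979763630055745, 0.6771405388199153, 977.2322640274963], [0.008077071189651022, 0.6948994646101995, 0.7190615377041492, 1069.1347715875509], [0.0, 0.0, 0.0, 1.0]]}
{'time_s': 0.1, 'qpos': array([ 6.24519192e+01,  1.83477164e+01,  8.97020053e+01, -4.09302176e-04,
        7.20443421e+01, -1.14758387e+00]), 'qvel': array([ 0.02763335, -0.09260394, -0.224128  ,  0.03839363, -0.08447479,
       -0.06140121]), 'effort': array([ 1.11890375e-03, -4.13333845e+01, -2.32511687e+01,  7.29406276e-02,
        4.21740348e-02, -6.86403109e-05]), 'ee_pos': array([255.46547183, 514.6010712 , 213.1894423 ]), 'ee_rot': array([-1.79905947e+02, -1.49480617e-03,  1.53599628e+02]), 'force': array([ 0.80794067,  0.17902277, -0.32961126]), 'torque': array([-0.06527937,  0.04704601,  0.06637485]), 'gripper_force': 0.0, 'gripper_width': 91.2982717908057}
```
View pics/scene0.png

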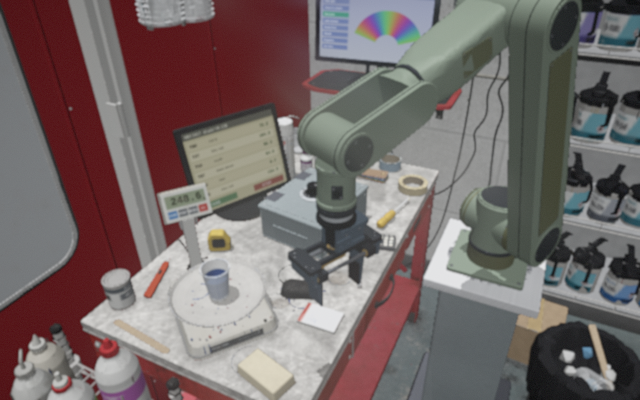

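View pics/side0.png

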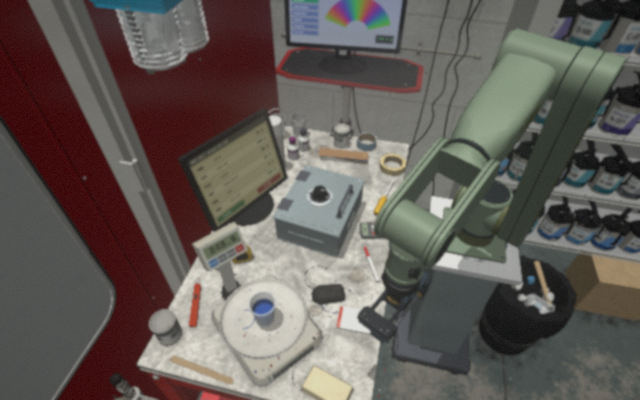

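Scene: box partly hidden by the arm. Side: grey box top centred at about (320,200), dial knob at (319,189), bar handle from (350,184) to (339,216), hinge side on the left beside the monitor (240,190).

```bash
cat > h.py <<'E'
import numpy as np, cv2
from workcell import env
from scipy.spatial.transform import Rotation as R
def cast(m,uv,z):
    T=np.array(m["T"]); d=T[:3,:3]@np.array([(uv[0]-m["cx"])/m["fx"],-(uv[1]-m["cy"])/m["fy"],-1.]); o=T[:3,3]
    return o+d*(z-o[2])/d[2]
def proj(m,p):
    T=np.array(m["T"]); c=T[:3,:3].T@(np.asarray(p,float)-T[:3,3])
    return np.array([m["cx"]+m["fx"]*c[0]/-c[2], m["cy"]-m["fy"]*c[1]/-c[2]])
def totool(dw):
    s=env.state(); return R.from_euler('xyz',s["ee_rot"],degrees=True).inv().apply(dw)
E
python3 - <<'E'
from h import *
m=env.camera_model("side")
for n,uv,z in [("knobtop",(320,188),153),("h1",(350,184),151),("h2",(339,216),151),("c1",(313,167),118),("c2",(364,180),118),("c3",(277,213),118),("c4",(335,236),118)]:
    print(n,cast(m,uv,z).round())
w=env.camera_model("wrist"); T=np.array(w["T"]); s=env.state()
Rt=R.from_euler('xyz',s["ee_rot"],degrees=True)
print(w["fx"],w["cx"],w["cy"],Rt.inv().apply(T[:3,3]-s["ee_pos"]).round(1),(Rt.as_matrix().T@T[:3,:3]).round(3), w.keys()); print(Rt.as_matrix().round(2))
E
```

```text
knobtop [532.  59. 153.]
h1 [440.  14. 151.]
h2 [446. 163. 151.]
c1 [592. -77. 118.]
c2 [401. -53. 118.]
c3 [648. 170. 118.]
c4 [446. 218. 118.]
280.5306669276569 321.3478611042935 201.6873861884356 [  82.8    0.3 -170.5] [[-0.     0.956  0.293]
 [ 1.     0.001 -0.   ]
 [-0.     0.293 -0.956]] dict_keys(['fx', 'fy', 'cx', 'cy', 'T'])
[[-0.9   0.44 -0.  ]
 [ 0.44  0.9  -0.  ]
 [ 0.   -0.   -1.  ]]
```

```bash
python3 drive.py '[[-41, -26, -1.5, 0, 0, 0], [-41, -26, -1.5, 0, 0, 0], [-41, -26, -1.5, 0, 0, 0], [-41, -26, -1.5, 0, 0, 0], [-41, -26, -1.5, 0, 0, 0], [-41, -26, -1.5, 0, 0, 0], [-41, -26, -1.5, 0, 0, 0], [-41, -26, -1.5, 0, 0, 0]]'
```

```text
refused: ROWS must be rows one to a line, with the numbers parted by commas. Nothing was moved.
```

Refused on format, not on reach. It needs rows one to a line, with the numbers parted by commas.

```bash
python3 drive.py '-41,-26,-1.5,0,0,0
-41,-26,-1.5,0,0,0
-41,-26,-1.5,0,0,0
-41,-26,-1.5,0,0,0
-41,-26,-1.5,0,0,0
-41,-26,-1.5,0,0,0
-41,-26,-1.5,0,0,0
-41,-26,-1.5,0,0,0'; python3 drive.py '-41,-26,-1.5,0,0,0
-41,-26,-1.5,0,0,0
-41,-26,-1.5,0,0,0
0,0,0,0,0,0
0,0,0,0,0,0'; python3 - <<'E'
from h import *
m=env.camera_model("wrist"); im=env.grab_frame("wrist"); cv2.imwrite("pics/w1.png",im)
s=env.state();print(s["ee_pos"],s["ee_rot"],s["qpos"],proj(m,[532,59,153]))
np.save("w1.npy",np.array(m["T"]))
E
```

```text
time_s: 0.9
ee_pos: [457.5, 181.0, 225.8]
ee_rot: [-180.0, -0.0, 153.6]
force: [2.2, 0.4, -0.0]
gripper_width: 90.9
gripper_force: 0.0
time_s: 1.4
ee_pos: [532.4, 57.6, 229.8]
ee_rot: [-180.0, -0.1, 153.4]
force: [-0.1, -0.4, 0.0]
gripper_width: 91.4
gripper_force: 0.0
[531.87259012  58.50633954 229.90842876] [-1.79988666e+02 -9.72911029e-02  1.53557230e+02] [ 5.02003940e+00  1.41821139e+01  9.31806474e+01  4.30544587e-02
  7.27261466e+01 -5.85500164e+01] [322.26226872 208.11846803]
```

View pics/w1.png

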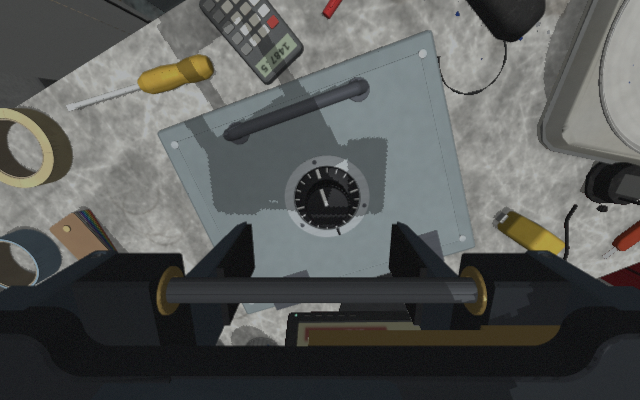

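Wrist view: box turned about 20° in the picture, handle ends at (235,132) and (362,88), dial centre about (327,197), zero line pointing up-left (about 322,186), index mark at (338,231).

```bash
cat >> h.py <<'E'
def rect(m,im,c,z,half=50,s=6):
    """top-down patch at height z: column=+x world, row=-y world, s px/mm"""
    w=np.array([[c[0]+a,c[1]+b,z] for a,b in [(-half,half),(half,half),(half,-half),(-half,-half)]])
    src=np.float32([proj(m,p) for p in w]); n=2*half*s
    return cv2.warpPerspective(im,cv2.getPerspectiveTransform(src,np.float32([[0,0],[n,0],[n,n],[0,n]])),(n,n),flags=cv2.INTER_CUBIC)
E
python3 - <<'E'
from h import *
m=env.camera_model("wrist"); im=cv2.imread("pics/w1.png")
a,b=cast(m,(235,132),151),cast(m,(362,88),151); d=a-b
print("handle",a,b,"mid",(a+b)/2,"len",np.linalg.norm(d),"yaw(box x)",np.degrees(np.arctan2(d[1],d[0]))+90)
# box top corners
g=cv2.cvtColor(im,cv2.COLOR_BGR2GRAY)
for uv in [(162,131),(434,31),(471,246)]: print(cast(m,uv,118))
print("ring c", cast(m,(327,197),121), "idx",cast(m,(338,231),118))
c=cast(m,(327,197),121); np.save("c0.npy",c)
r=rect(m,im,c,124); r2=cv2.resize(rect(m,im,c,153),(400,400)); r=cv2.resize(r,(400,400))
cv2.imwrite("pics/r1.png",np.hstack([r,r2]))
E
```

```text
handle [436.5115435   22.93256592 151.        ] [453.09040021 135.65390127 151.        ] mid [444.80097186  79.2932336  151.        ] len 113.93400691813011 yaw(box x) -8.366975600165063
[401.03134178 -50.05887868 118.        ]
[437.8644612  217.44020989 118.        ]
[654.80069794 182.56538136 118.        ]
ring c [532.39825219  65.12894242 121.        ] idx [573.05117872  58.57543934 118.        ]
```

View pics/r1.png

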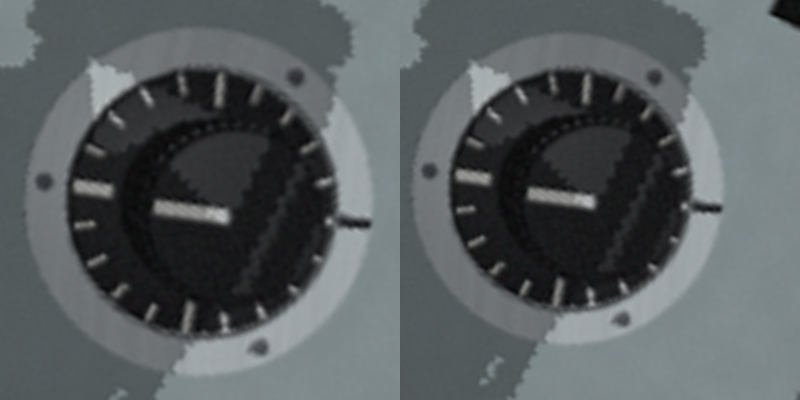

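Dial axis ≈ (533, 64.8), box yaw ≈ -8.4°, and it reads 10.0. These match the given sizes: lid corners are 270 and 220 apart, and handle to dial is 90. Descend and grip next.

```bash
python3 drive.py '1.8,6.1,0,0,0,0
0,0,25.5,0,0,0
0,0,25.5,0,0,0
0,0,25.5,0,0,0
0,0,25.5,0,0,0
0,0,0,0,0,0
0,0,0,0,0,0
0,0,0,0,0,0'; python3 drive.py '0,0,0,0,0,0
0,0,0,0,0,0
0,0,0,0,0,0
0,0,0,0,0,0
0,0,0,0,0,0
0,0,0,0,0,0
0,0,0,0,0,0' 38 25;  python3 - <<'E'
from h import *
m=env.camera_model("wrist"); im=env.grab_frame("wrist"); cv2.imwrite("pics/w2.png",im)
s=env.state();print(s["ee_pos"],s["ee_rot"],s["force"],s["torque"],s["gripper_width"],s["gripper_force"])
r=rect(m,im,[533,64.8],124,half=45); cv2.imwrite("pics/r2.png",np.hstack([cv2.resize(im,(480,300)),cv2.resize(r,(300,300))]))
E
```

```text
time_s: 2.25
ee_pos: [534.5, 65.5, 130.0]
ee_rot: [179.9, 0.1, 153.7]
force: [0.3, 0.2, -0.3]
gripper_width: 91.3
gripper_force: 0.0
time_s: 2.95
ee_pos: [533.0, 63.5, 128.5]
ee_rot: [-179.9, -0.0, 153.6]
force: [-2.2, -4.4, 1.7]
gripper_width: 41.1
gripper_force: 25.0
[533.01019301  63.54104477 128.49419487] [-1.79862282e+02 -1.42550912e-02  1.53636199e+02] [-2.09754431 -4.78333982  2.80645279] [-0.85449849  0.32977107  0.02614921] 41.70702822300646 24.99817818403244
```

View pics/r2.png

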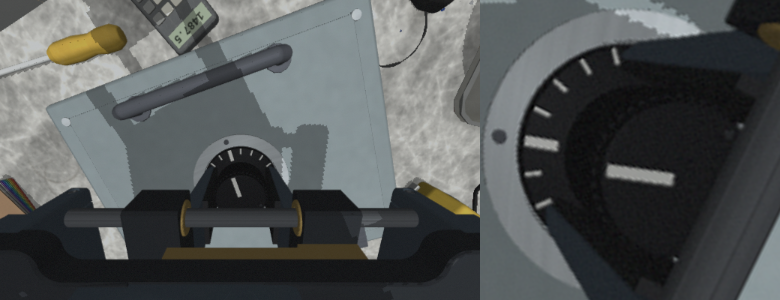

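The wrist view still shows the zero line and marks (rectified: line from centre-left (675,180) to (607,171), mark zero at (540,144)), so the dial can be read while it is gripped. Turn left 54°.

```bash
cat >> h.py <<'E'
def dial(ax=(533,64.8)):
    s=env.state(); m=env.camera_model("wrist"); im=env.grab_frame("wrist")
    g=cv2.cvtColor(rect(m,im,ax,153,half=25,s=10),cv2.COLOR_BGR2GRAY)
    k=np.zeros_like(g); cv2.circle(k,(250,250),190,255,-1)
    n,l,st,ce=cv2.connectedComponentsWithStats(((g>115)&(k>0)).astype(np.uint8))
    out=[]
    for i in range(1,n):
        if st[i,4]<800: continue
        ys,xs=np.nonzero(l==i); (c,(w,h),a)=cv2.minAreaRect(np.float32(np.c_[xs,ys]))
        p=np.c_[xs-xs.mean(),-(ys-ys.mean())]; v=np.linalg.eigh(p.T@p)[1][:,1]
        if v@np.array([c[0]-250,250-c[1]])<0: v=-v
        ang=np.degrees(np.arctan2(v[1],v[0])); out.append((round(ang,1),round((ang+8.2)%360/18,2),int(st[i,4]),round(max(w,h)/10,1),round(min(w,h)/10,1)))
    print("dial(angle,number,area,len,wid)",out,"yaw",s["ee_rot"][2].round(1),"t",s["time_s"],"F",s["force"].round(1),"Tz",s["torque"].round(3),"q6",s["qpos"][5].round(1),"w",round(s["gripper_width"],1))
    return im,m
E
python3 -c "from h import *;dial()"
python3 drive.py '0,0,0,0,0,-6.75
0,0,0,0,0,-6.75
0,0,0,0,0,-6.75
0,0,0,0,0,-6.75
0,0,0,0,0,-6.75
0,0,0,0,0,-6.75
0,0,0,0,0,-6.75
0,0,0,0,0,-6.75'; python3 drive.py '0,0,0,0,0,0
0,0,0,0,0,0
0,0,0,0,0,0'
python3 -c "from h import *;im,m=dial();cv2.imwrite('pics/w3.png',im)"
```

```text
dial(angle,number,area,len,wid) [(np.float64(172.0), np.float64(10.01), 4568, 16.6, 3.0)] yaw 153.6 t 3.0 F [-2.1 -4.8  2.8] Tz [-0.854  0.33   0.026] q6 -57.9 w 41.7
time_s: 3.85
ee_pos: [533.0, 63.7, 128.5]
ee_rot: [-180.0, -0.1, -152.2]
force: [-1.8, -4.1, 3.3]
gripper_width: 41.6
gripper_force: 25.0
time_s: 4.15
ee_pos: [533.0, 63.6, 128.5]
ee_rot: [-179.9, -0.1, -152.4]
force: [-1.9, -5.4, 2.8]
gripper_width: 41.1
gripper_force: 25.0
dial(angle,number,area,len,wid) [(np.float64(-134.2), np.float64(13.0), 4572, 16.2, 3.0)] yaw -152.4 t 4.15 F [-1.9 -5.4  2.8] Tz [-0.787  0.445  0.039] q6 -111.9 w 41.1
```

```bash
python3 drive.py '0,0,0,0,0,8
0,0,0,0,0,8
0,0,0,0,0,8
0,0,0,0,0,8
0,0,0,0,0,8
0,0,0,0,0,8
0,0,0,0,0,8
0,0,0,0,0,8';python3 drive.py '0,0,0,0,0,8
0,0,0,0,0,8
0,0,0,0,0,8
0,0,0,0,0,8
0,0,0,0,0,8
0,0,0,0,0,8
0,0,0,0,0,7
0,0,0,0,0,7';  python3 drive.py '0,0,0,0,0,0
0,0,0,0,0,0
0,0,0,0,0,0'
python3 -c "from h import *;im,m=dial();cv2.imwrite('pics/w4.png',im)"
```

```text
time_s: 5.0
ee_pos: [533.0, 63.6, 128.5]
ee_rot: [-179.9, 0.0, 143.3]
force: [-2.1, -4.8, 2.5]
gripper_width: 41.7
gripper_force: 25.0
time_s: 5.8
ee_pos: [533.1, 63.4, 128.5]
ee_rot: [-180.0, 0.1, 81.4]
force: [-2.8, -5.5, 3.2]
gripper_width: 41.6
gripper_force: 25.0
time_s: 6.1
ee_pos: [533.1, 63.5, 128.5]
ee_rot: [-180.0, 0.1, 81.6]
force: [-2.1, -5.3, 2.2]
gripper_width: 41.3
gripper_force: 25.0
dial(angle,number,area,len,wid) [(np.float64(99.8), np.float64(6.0), 4601, 16.5, 3.0)] yaw 81.6 t 6.1 F [-2.1 -5.3  2.2] Tz [-1.079  0.356 -0.095] q6 14.1 w 41.3
```

Dial is at 6.0. Now go slowly left with a lighter grip. Each small step gets a guard that stops the chain on torque, on lag or on a kick.

```bash
cat > chk.py <<'E'
import sys,io,contextlib
from h import *
# exits 1 on rising torque or when dial and tool yaw no longer move together
f=io.StringIO()
with contextlib.redirect_stdout(f): im,m=dial()
t=f.getvalue(); a=float(t.split("np.float64(")[1].split(")")[0]); n=float(t.split("np.float64(")[2].split(")")[0])
s=env.state(); rel=(a-s["ee_rot"][2]+180)%360-180
print("num",n,"dial-yaw",round(rel,1),"T",s["torque"].round(3),"F",s["force"].round(1),"yaw",s["ee_rot"][2].round(2),"t",round(s["time_s"],2))
sys.exit(1 if abs(rel-18.2)>1.3 or abs(s["torque"][2])>0.25 else 0)
E
python3 drive.py '0,0,0,0,0,0
0,0,0,0,0,0' - 13 >/dev/null; python3 chk.py && python3 drive.py '0,0,0,0,0,-4
0,0,0,0,0,-4' >/dev/null && python3 chk.py && python3 drive.py '0,0,0,0,0,-4
0,0,0,0,0,-2' >/dev/null && python3 chk.py && python3 drive.py '0,0,0,0,0,-1
0,0,0,0,0,-1' >/dev/null && python3 chk.py && python3 drive.py '0,0,0,0,0,-1
0,0,0,0,0,-1' >/dev/null && python3 chk.py
```

```text
num 6.0 dial-yaw 18.2 T [-1.044  0.373 -0.081] F [-1.6 -5.2  2.9] yaw 81.6 t 6.4
num 6.45 dial-yaw 18.1 T [-1.02   0.329  0.029] F [-2.4 -5.6  2.8] yaw 89.89 t 6.65
num 6.79 dial-yaw 18.2 T [-1.045  0.366  0.043] F [-1.9 -5.6  2.5] yaw 95.75 t 6.9
num 6.89 dial-yaw 18.2 T [-1.014  0.35  -0.025] F [-2.1 -4.8  2.7] yaw 97.67 t 7.15
num 7.01 dial-yaw 18.2 T [-0.976  0.325 -0.001] F [-1.5 -5.6  2. ] yaw 99.67 t 7.4
```

```bash
python3 drive.py '0,0,0,0,0,-1
0,0,0,0,0,-1' >/dev/null && python3 chk.py && python3 drive.py '0,0,0,0,0,-1
0,0,0,0,0,-1' >/dev/null && python3 chk.py && python3 drive.py '0,0,0,0,0,-1
0,0,0,0,0,-1' >/dev/null && python3 chk.py && python3 drive.py '0,0,0,0,0,-1
0,0,0,0,0,-1' >/dev/null && python3 chk.py && python3 drive.py '0,0,0,0,0,-1
0,0,0,0,0,-1' >/dev/null && python3 chk.py && python3 drive.py '0,0,0,0,0,-1
0,0,0,0,0,-1' >/dev/null && python3 chk.py && python3 drive.py '0,0,0,0,0,-1
0,0,0,0,0,-1' >/dev/null && python3 chk.py && python3 drive.py '0,0,0,0,0,-1
0,0,0,0,0,-1' >/dev/null && python3 chk.py
```

```text
num 7.11 dial-yaw 18.2 T [-0.961  0.341 -0.065] F [-2.  -5.   2.4] yaw 101.67 t 7.65
num 7.22 dial-yaw 18.1 T [-0.963  0.372 -0.075] F [-1.4 -5.5  3. ] yaw 103.67 t 7.9
num 7.34 dial-yaw 18.1 T [-0.935  0.375 -0.051] F [-2.5 -3.7  2.2] yaw 105.67 t 8.15
num 7.45 dial-yaw 18.2 T [-1.009  0.34  -0.074] F [-2.5 -6.   3.5] yaw 107.67 t 8.4
num 7.56 dial-yaw 18.2 T [-1.     0.318 -0.07 ] F [-2.2 -5.   2.8] yaw 109.67 t 8.65
num 7.67 dial-yaw 18.1 T [-0.96   0.398 -0.051] F [-2.5 -4.4  2.8] yaw 111.67 t 8.9
num 7.77 dial-yaw 18.0 T [-0.944  0.322 -0.078] F [-0.7 -5.2  2.6] yaw 113.67 t 9.15
num 7.89 dial-yaw 18.1 T [-0.914  0.401 -0.085] F [-2.4 -5.6  2.6] yaw 115.67 t 9.4
```

```bash
sed -i 's/>0.25/>0.2/' chk.py; python3 drive.py '0,0,0,0,0,-1
0,0,0,0,0,-1' >/dev/null && python3 chk.py && python3 drive.py '0,0,0,0,0,-1
0,0,0,0,0,-1' >/dev/null && python3 chk.py && python3 drive.py '0,0,0,0,0,-1
0,0,0,0,0,-1' >/dev/null && python3 chk.py && python3 drive.py '0,0,0,0,0,-1
0,0,0,0,0,-1' >/dev/null && python3 chk.py && python3 drive.py '0,0,0,0,0,-1
0,0,0,0,0,-1' >/dev/null && python3 chk.py && python3 drive.py '0,0,0,0,0,-1
0,0,0,0,0,-1' >/dev/null && python3 chk.py && python3 drive.py '0,0,0,0,0,-1
0,0,0,0,0,-1' >/dev/null && python3 chk.py && python3 drive.py '0,0,0,0,0,-1
0,0,0,0,0,-1' >/dev/null && python3 chk.py
```

```text
num 8.0 dial-yaw 18.1 T [-0.942  0.337 -0.02 ] F [-2.7 -5.2  2.8] yaw 117.67 t 9.65
num 8.11 dial-yaw 18.2 T [-0.97   0.383 -0.062] F [-1.7 -4.8  3.1] yaw 119.67 t 9.9
num 8.24 dial-yaw 18.4 T [-1.1    0.433  0.221] F [-1.9 -3.8  2.7] yaw 121.74 t 10.15
```

The kick came at 8.2: torque turned to +0.22, pushing left. Next I feel for the dead stop in 1° steps.

```bash
sed -i 's/abs(s\["torque"\]\[2\])>0.2/s["torque"][2]<-0.13/' chk.py; python3 drive.py '0,0,0,0,0,0
0,0,0,0,0,0' >/dev/null && python3 chk.py && python3 drive.py '0,0,0,0,0,-1
0,0,0,0,0,0' >/dev/null && python3 chk.py && python3 drive.py '0,0,0,0,0,-1
0,0,0,0,0,0' >/dev/null && python3 chk.py && python3 drive.py '0,0,0,0,0,-1
0,0,0,0,0,0' >/dev/null && python3 chk.py && python3 drive.py '0,0,0,0,0,-1
0,0,0,0,0,0' >/dev/null && python3 chk.py && python3 drive.py '0,0,0,0,0,-1
0,0,0,0,0,0' >/dev/null && python3 chk.py && python3 drive.py '0,0,0,0,0,-1
0,0,0,0,0,0' >/dev/null && python3 chk.py && python3 drive.py '0,0,0,0,0,-1
0,0,0,0,0,0' >/dev/null && python3 chk.py
```

```text
num 8.24 dial-yaw 18.4 T [-1.024  0.401  0.28 ] F [-2.  -5.4  2. ] yaw 121.68 t 10.4
num 8.3 dial-yaw 18.5 T [-0.996  0.401  0.134] F [-1.7 -4.4  2.5] yaw 122.66 t 10.65
num 8.34 dial-yaw 18.4 T [-0.984  0.393  0.158] F [-2.8 -4.4  2. ] yaw 123.64 t 10.9
num 8.4 dial-yaw 18.4 T [-0.984  0.367  0.043] F [-2.7 -4.9  2.9] yaw 124.63 t 11.15
num 8.46 dial-yaw 18.4 T [-0.926  0.388  0.094] F [-1.7 -5.5  2.2] yaw 125.63 t 11.4
num 8.51 dial-yaw 18.4 T [-0.923  0.427 -0.004] F [-1.9 -5.7  2.2] yaw 126.63 t 11.65
num 8.57 dial-yaw 18.4 T [-0.92   0.377  0.048] F [-2.3 -5.   3.7] yaw 127.63 t 11.9
num 8.62 dial-yaw 18.4 T [-0.947  0.384  0.065] F [-2.  -4.8  2.3] yaw 128.63 t 12.15
```

```bash
python3 drive.py '0,0,0,0,0,-1
0,0,0,0,0,0' >/dev/null && python3 chk.py && python3 drive.py '0,0,0,0,0,-1
0,0,0,0,0,0' >/dev/null && python3 chk.py && python3 drive.py '0,0,0,0,0,-1
0,0,0,0,0,0' >/dev/null && python3 chk.py && python3 drive.py '0,0,0,0,0,-1
0,0,0,0,0,0' >/dev/null && python3 chk.py
```

```text
num 8.67 dial-yaw 18.3 T [-0.889  0.371  0.055] F [-2.  -5.   2.7] yaw 129.63 t 12.4
num 8.73 dial-yaw 18.4 T [-0.896  0.4   -0.004] F [-3.1 -5.5  2.9] yaw 130.62 t 12.65
num 8.79 dial-yaw 18.4 T [-0.892  0.409  0.072] F [-2.8 -4.   2.5] yaw 131.62 t 12.9
num 8.84 dial-yaw 18.3 T [-0.921  0.378 -0.079] F [-2.5 -4.3  3.2] yaw 132.61 t 13.15
```

```bash
python3 drive.py '0,0,0,0,0,-1
0,0,0,0,0,0' >/dev/null && python3 chk.py && python3 drive.py '0,0,0,0,0,-1
0,0,0,0,0,0' >/dev/null && python3 chk.py && python3 drive.py '0,0,0,0,0,-1
0,0,0,0,0,0' >/dev/null && python3 chk.py && python3 drive.py '0,0,0,0,0,-1
0,0,0,0,0,0' >/dev/null && python3 chk.py && python3 drive.py '0,0,0,0,0,-1
0,0,0,0,0,0' >/dev/null && python3 chk.py && python3 drive.py '0,0,0,0,0,-1
0,0,0,0,0,0' >/dev/null && python3 chk.py && python3 drive.py '0,0,0,0,0,-1
0,0,0,0,0,0' >/dev/null && python3 chk.py && python3 drive.py '0,0,0,0,0,-1
0,0,0,0,0,0' >/dev/null && python3 chk.py
```

```text
num 8.89 dial-yaw 18.2 T [-0.941  0.345 -0.173] F [-1.9 -4.7  3.4] yaw 133.58 t 13.4
```

```bash
sed -i 's/<-0.13/<-0.28/' chk.py; python3 drive.py '0,0,0,0,0,0
0,0,0,0,0,0' >/dev/null && python3 chk.py && python3 drive.py '0,0,0,0,0,-0.7
0,0,0,0,0,0' >/dev/null && python3 chk.py && python3 drive.py '0,0,0,0,0,-0.7
0,0,0,0,0,0' >/dev/null && python3 chk.py && python3 drive.py '0,0,0,0,0,-0.7
0,0,0,0,0,0' >/dev/null && python3 chk.py
```

```text
num 8.89 dial-yaw 18.2 T [-0.898  0.395 -0.154] F [-2.1 -5.5  1.6] yaw 133.58 t 13.65
num 8.92 dial-yaw 18.0 T [-0.927  0.39  -0.212] F [-1.7 -5.7  2.7] yaw 134.26 t 13.9
num 8.93 dial-yaw 17.6 T [-0.795  0.4   -0.284] F [-2.2 -4.9  1.7] yaw 134.96 t 14.15
```

The dial has come up dead at about 8.93: torque is rising and the dial lags the tool. Back off 1.5°, release and rise.

```bash
python3 drive.py '0,0,0,0,0,0.8
0,0,0,0,0,0.7
0,0,0,0,0,0' ; python3 -c "from h import *;dial()"; python3 drive.py '0,0,0,0,0,0
0,0,0,0,0,0
0,0,0,0,0,0
0,0,-15,0,0,0
0,0,-20,0,0,0
0,0,-20,0,0,0
0,0,-20,0,0,0
0,0,0,0,0,0' 65; python3 - <<'E'
from h import *
im,m=dial(); cv2.imwrite("pics/w5.png",im)
c=np.array([533,64.8,0]);th=np.radians(-8.4);print("handle px pred",proj(m,[444.8,79.3,151.5]))
s=env.state();print(s["ee_pos"],s["ee_rot"])
E
```

```text
time_s: 14.45
ee_pos: [532.9, 63.6, 128.4]
ee_rot: [-179.9, 0.0, 133.5]
force: [-2.0, -4.6, 2.8]
gripper_width: 42.0
gripper_force: 13.0
dial(angle,number,area,len,wid) [(np.float64(151.2), np.float64(8.86), 4594, 16.5, 3.0)] yaw 133.5 t 14.45 F [-2.  -4.6  2.8] Tz [-0.883  0.368 -0.185] q6 -37.8 w 42.0
time_s: 15.3
ee_pos: [535.5, 65.1, 206.1]
ee_rot: [179.7, 0.2, 133.5]
force: [-0.1, 0.2, 0.3]
gripper_width: 65.4
gripper_force: 0.0
dial(angle,number,area,len,wid) [(np.float64(150.2), np.float64(8.8), 4106, 16.2, 2.8)] yaw 133.5 t 15.3 F [-0.1  0.2  0.3] Tz [ 0.008  0.045 -0.028] q6 -37.8 w 65.4
handle px pred [248.14185517 129.31530237]
[534.39658374  64.95470271 204.30355902] [1.79844745e+02 8.89023521e-02 1.33508396e+02]
```

View pics/w5.png

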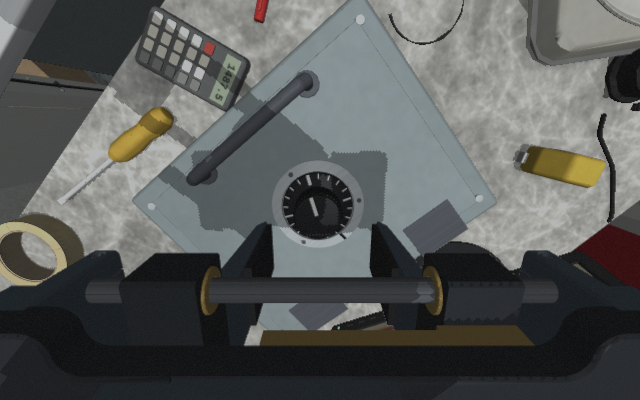

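Handle visible from (195,180) to (310,84), and the dial is at rest at 8.8. Now over to the handle with the fingers across the bar.

```bash
python3 drive.py '0,0,0,0,0,6.5
0,0,0,0,0,6.5
0,0,0,0,0,6.5
0,0,0,0,0,6.5
0,0,0,0,0,6.5
0,0,0,0,0,6.5
0,0,0,0,0,6.5
0,0,0,0,0,6.4' >/dev/null; python3 drive.py '0,-30,0,0,0,0
0,-30,0,0,0,0
1,-30.7,0,0,0,0
0,0,0,0,0,0
0,0,0,0,0,0' 44; python3 - <<'E'
from h import *
s=env.state(); m=env.camera_model("wrist"); im=env.grab_frame("wrist"); cv2.imwrite("pics/w6.png",im)
print(s["ee_pos"],s["ee_rot"]); g=cv2.cvtColor(im,cv2.COLOR_BGR2GRAY)
Rt=R.from_euler('xyz',s["ee_rot"],degrees=True)
for x in (45,30,15,0,-15): print(x,proj(m,[444.8+.146*x,79.3+.989*x,151.5]).round(1))
for r in (60,90,120,150,180): print(r,g[r,270:372:3].tolist())
E
```

```text
time_s: 16.65
ee_pos: [443.5, 79.0, 202.7]
ee_rot: [-180.0, 0.0, 81.6]
force: [0.4, -0.7, 0.1]
gripper_width: 43.9
gripper_force: 0.0
[443.48866049  78.95254996 202.67515897] [-1.79965065e+02  4.32565978e-03  8.16292225e+01]
45 [322.3 165.7]
30 [322.3 184. ]
15 [322.2 201.7]
0 [322.2 218.8]
-15 [322.2 235.2]
60 [141, 143, 155, 154, 157, 168, 105, 148, 152, 152, 152, 151, 152, 151, 152, 153, 154, 153, 154, 152, 150, 149, 151, 151, 151, 150, 150, 151, 149, 150, 150, 150, 151, 150]
90 [188, 185, 167, 167, 165, 157, 95, 132, 147, 149, 148, 150, 147, 157, 156, 156, 156, 154, 153, 153, 152, 152, 152, 154, 154, 153, 153, 154, 154, 154, 152, 152, 151, 152]
120 [153, 146, 150, 148, 150, 149, 106, 112, 147, 146, 147, 148, 149, 154, 154, 155, 153, 154, 153, 153, 153, 153, 153, 152, 154, 155, 154, 154, 154, 154, 153, 153, 152, 153]
150 [157, 143, 142, 147, 146, 156, 120, 83, 139, 147, 149, 151, 151, 143, 62, 46, 67, 72, 68, 58, 94, 126, 152, 154, 155, 153, 154, 154, 152, 151, 153, 152, 155, 151]
180 [61, 41, 73, 86, 93, 97, 106, 104, 120, 146, 144, 144, 143, 122, 100, 69, 72, 75, 82, 66, 102, 145, 112, 111, 99, 150, 149, 150, 150, 149, 147, 149, 150, 149]
```

View pics/w6.png

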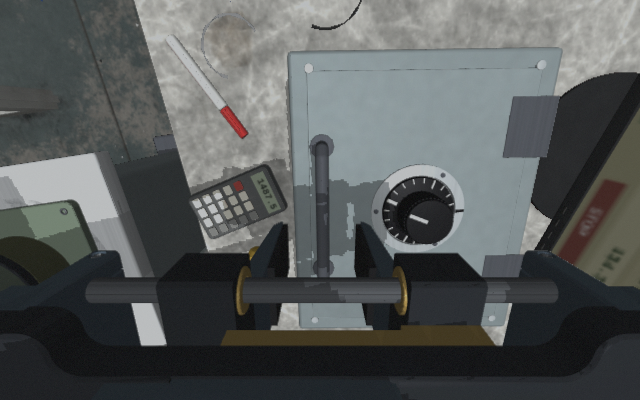

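Bar runs from (321,142) to (322,268), centred on the tool axis column (321). The monitor is behind the hinge at the right. Descend and grip.

```bash
python3 drive.py '0,0,21.7,0,0,0
0,0,21.7,0,0,0
0,0,21.7,0,0,0
0,0,0,0,0,0
0,0,0,0,0,0
0,0,0,0,0,0'; python3 drive.py '0,0,0,0,0,0
0,0,0,0,0,0
0,0,0,0,0,0
0,0,0,0,0,0
0,0,0,0,0,0
0,0,0,0,0,0' 6 45; python3 drive.py '0,0,-1,0,0,0
0,0,-1,0,0,0
0,0,0,0,0,0
0,0,0,0,0,0'
```

```text
time_s: 17.3
ee_pos: [445.3, 78.9, 139.2]
ee_rot: [179.9, -0.0, 81.6]
force: [0.2, -0.3, 0.3]
gripper_width: 44.0
gripper_force: 0.0
time_s: 17.9
ee_pos: [444.1, 78.8, 138.6]
ee_rot: [180.0, -0.0, 81.6]
force: [0.1, 1.0, 2.3]
gripper_width: 10.0
gripper_force: 45.0
time_s: 18.3
ee_pos: [444.3, 78.8, 139.8]
ee_rot: [180.0, 0.0, 81.6]
force: [5.6, -0.4, -11.2]
gripper_width: 10.0
gripper_force: 45.0
```

```bash
python3 drive.py '0,0,-1,0,0,0
0,0,0,0,0,0'; python3 drive.py '0,0,-1,0,0,0
0,0,0,0,0,0'
```

```text
time_s: 18.5
ee_pos: [444.7, 78.8, 141.2]
ee_rot: [179.9, -0.0, 81.6]
force: [5.6, 0.4, -11.5]
gripper_width: 9.9
gripper_force: 45.0
time_s: 18.7
ee_pos: [445.0, 78.7, 142.3]
ee_rot: [179.9, -0.0, 81.6]
force: [5.6, -0.1, -11.1]
gripper_width: 10.0
gripper_force: 45.0
```

Lid rises freely at about 11 N, so it is unlocked. Follow the arc.

```bash
python3 drive.py '0,1,-4,0,0,0
0,1.2,-4,0,0,0
0,1.2,-4,0,0,0
0,1.2,-4,0,0,0
0,0,0,0,0,0'; python3 drive.py '0,1.8,-4.8,0,0,0
0,1.8,-4.8,0,0,0
0,1.9,-4.8,0,0,0
0,2,-4.7,0,0,0
0,2.2,-4.6,0,0,0
0,2.3,-4.6,0,0,0
0,2.4,-4.5,0,0,0
0,2.5,-4.5,0,0,0'
```

```text
time_s: 19.2
ee_pos: [449.7, 78.1, 158.4]
ee_rot: [179.9, -0.0, 81.6]
force: [6.4, -0.5, -8.9]
gripper_width: 9.7
gripper_force: 45.0
time_s: 20.0
ee_pos: [465.5, 75.9, 194.4]
ee_rot: [-179.9, -0.0, 81.6]
force: [7.4, 1.0, -16.4]
gripper_width: 9.7
gripper_force: 44.9
```

```bash
python3 drive.py '0,2.7,-4.4,0,0,0
0,2.7,-4.3,0,0,0
0,2.8,-4.3,0,0,0
0,2.9,-4.2,0,0,0
0,3.1,-4.1,0,0,0
0,3.2,-4,0,0,0
0,3.2,-4,0,0,0
0,3.3,-3.9,0,0,0'; python3 drive.py '0,3.5,-3.8,0,0,0
0,3.5,-3.7,0,0,0
0,3.6,-3.6,0,0,0
0,3.7,-3.6,0,0,0
0,3.8,-3.4,0,0,0
0,3.9,-3.3,0,0,0
0,4,-3.3,0,0,0
0,4,-3.2,0,0,0'; python3 drive.py '0,0,0,0,0,0
0,0,0,0,0,0
0,0,0,0,0,0'
```

```text
time_s: 20.8
ee_pos: [487.5, 73.0, 226.5]
ee_rot: [-179.7, -0.1, 81.6]
force: [4.5, 2.3, -15.8]
gripper_width: 10.0
gripper_force: 44.9
time_s: 21.6
ee_pos: [516.6, 69.0, 255.0]
ee_rot: [-179.6, -0.1, 81.6]
force: [1.4, 5.1, -17.1]
gripper_width: 10.0
gripper_force: 44.9
time_s: 21.9
ee_pos: [517.2, 69.0, 255.5]
ee_rot: [-179.7, -0.1, 81.6]
force: [1.3, 5.5, -13.5]
gripper_width: 9.9
gripper_force: 44.9
```

```bash
python3 drive.py '0,0,0,0,0,0
0,0,0,0,0,0
0,0,0,0,0,0
0,0,0,0,0,0' 24; python3 drive.py '0,0,-5,0,0,0
0,0,-10,0,0,0
0,0,-20,0,0,0
0,0,-20,0,0,0
0,0,-20,0,0,0
0,-25,-10,0,0,0
0,-25,0,0,0,0
0,0,0,0,0,0'; python3 - <<'E'
from h import *
cv2.imwrite("pics/w7.png",np.hstack([cv2.resize(env.grab_frame("side"),(400,250)),cv2.resize(env.grab_frame("wrist"),(400,250))]))
s=env.state();print(s["time_s"],s["ee_pos"],s["force"])
E
```

```text
time_s: 22.3
ee_pos: [518.9, 67.5, 258.0]
ee_rot: [179.9, -0.0, 81.6]
force: [-0.1, 0.9, -0.1]
gripper_width: 24.0
gripper_force: 0.0
time_s: 23.1
ee_pos: [467.2, 75.3, 343.8]
ee_rot: [179.9, -0.0, 81.6]
force: [0.4, 0.4, 0.4]
gripper_width: 23.9
gripper_force: 0.0
23.2 [469.35342845  75.11976497 342.8001954 ] [-0.3611552  -0.22583747  0.17354034]
```

View pics/w7.png

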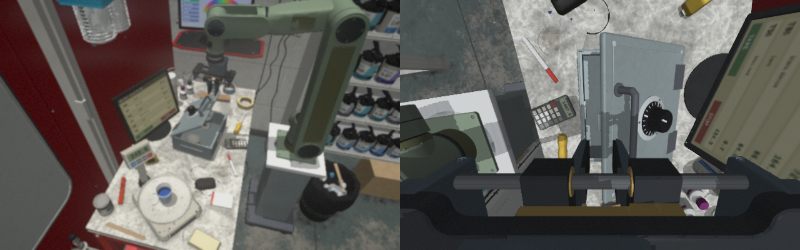

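The lid stands half open by itself in both views, the handle is free of the fingers and the arm touches nothing. Handing in.

```bash
python3 -c "
from workcell import env
print(env.job_done())"
```

```text
the job is handed in; nothing more can be done
None
```

The box is open: I turned the dial left to 13, right to 6, then left until the bolt dropped at about 8.2 and the dial stopped dead at about 8.9; the lid now stands half open by itself, the arm touches nothing, and the job is handed in at about 23 s.

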